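# Prop the compressor hood open

### The job

Open the compressor for service: raise its hood by the grip at the front, then swing the prop rod at its right end up until the rod's end is through the slot of the hood's bracket and the hood rests on the rod's collar, standing open on the rod by itself. The hinges are damped, so the hood can only be raised slowly and, once let go, sinks slowly by its own weight. Leave the grinder, the jar and the offcut where they lie.

Things in the scene. Friction and masses are not known exactly. Their poses are not given: they have to be found in the camera images.
- compressor: small silenced compressor, fixed: grey sheet-steel tray 220 deep (x), 320 wide (y), rim 100 above the bench, motor and pump inside, under a hinged hood 45 high (145 over all when shut). Origin: centre of the underside; x points away from the robot (its front faces -x), y along its width to the left, z up.
- hood (a joint): hood angle, rad: 0 shut, grows as the front edge rises, stop at 1.2, 0.873 (0.85 to 0.90) resting properly on the rod. Hood 0.68 to 0.96 kg, centre of mass 123 in front of the hinge and 34 above it when shut. Hinge damping 10 N m s/rad: raising it at 0.2 rad/s takes 12 to 18 N at the grip; let go, it sinks at about 0.006 rad/s at the stop, 0.016 at 1.1, 0.026 at 1.0.
- hood_hinge (a point): middle of the hood's hinge line, at the back edge of the tray, 115 behind the tray's centre and 100 above the bench. The hood turns about the tray's y axis through this point.
- hood_grip (a point): point to pinch on the hood's black plastic grip, a tongue in the middle of the front edge, 34 wide (y), 18 to 22 thick, 50 long; the point is 32 out from the hood's face, and 252 in front of and 22 above the hinge with the hood shut. Pinched across its 34 mm width it can turn between the pads as the hood swings. Axes are the tray's, turned with the hood.
- rod (a joint): angle of the prop rod, rad: 0 stowed level in its saddle, pointing to the tray's +x; grows as its end rises; about 0.964 (0.92 to 1.01) when seated; stop at 1.7. Its pivot has friction, 0.1 N m, so the rod stays where it is left.
- rod_pivot (a point): pivot of the prop rod, 34 outside the tray's right (-y) end wall, 90 in front of the tray's centre, 82 above the bench. The rod turns about the tray's y axis through this point, in a plane parallel to the end wall.
- rod_grip (a point): middle of the rod's black rubber sleeve, 14 in diameter and 60 long, 90 from the pivot, on an 8 mm steel rod. 27 free between the sleeve and the tray's end wall. Its x axis points along the rod to its end. The raised hood stands over it, so a gripper must come in leaning back towards the robot.
- collar (a point): end of the prop rod: a collar 20 in diameter, 4 thick, and beyond it a round-nosed tip 8 in diameter and 14 long. Origin: centre of the collar's outer face, 179 from the pivot; x points along the rod, outward.
- slot (a point): steel bracket on the hood's right end, in the rod's plane: a plate 3 thick with a slot 20 long (x) by 13 wide (y). Origin: centre of the slot on the underside, where the collar bears; 165 in front of the hinge and 4 above it with the hood shut. z: the plate's normal, the way the tip goes in, in line with the seated rod; x: along the slot towards the hinge.
- lip (a point): lip of the bracket, 3 thick, across the plate's outer (front) end, 7 beyond the slot's outer end, standing 10 down from the plate's underside: a stop the tip meets when swung too far. This point is the middle of its lower edge.
- ramp (a point): end of the bracket's plate nearest the hinge, on the underside, 46 from the slot's centre: between here and the slot the plate is plain, and the tip can slide along below it. With the hood above about 0.97 rad the tip passes clear below the plate; lower, the tip meets the plate and lifts it.
- grinder: angle grinder, 320 long, lying on its back. Origin under its body.
- jar: closed glass jar of 68 diameter, 85 high. Origin: centre of its underside.
- offcut: timber offcut 190 x 45 x 28, lying flat. Origin: centre of its underside.

How it is judged:
On the way:
1. the hood has been raised above its propped height (more than 0.95 rad) (value of joint hood above 0.95 rad), for 0.2 s.
At the end, for the whole second after the job is handed in: The rod's tip is through the bracket's slot with the collar within 11 mm of the slot's centre, and the hood stands still on it at 0.83 to 0.92 rad; grinder, jar and offcut are within 25 mm of where they lay (value of joint hood between 0.83 and 0.92 rad and distance between collar and slot below 0.011 m and velocity of joint hood between -0.02 and 0.02 rad/s and distance of each of grinder, jar, offcut from where it was at the start of the episode below 0.025 m); the robot touches nothing.
It fails at once if the grinder is pushed more than 50 mm (distance of grinder from where it was at the start of the episode above 0.05 m).
It fails at once if the jar is pushed more than 50 mm (distance of jar from where it was at the start of the episode above 0.05 m).
It fails at once if the offcut is pushed more than 50 mm (distance of offcut from where it was at the start of the episode above 0.05 m).
It also fails if it takes over 67 s, if anything falls off the work surface, if the arm or the gripper's body presses on something with over 40 N, if the wrist force passes 120 N, or if a joint passes its speed limit or range.

### The arm

A 6-joint arm with a two-finger parallel gripper is mounted at the origin on the work surface. World frame = base frame: x ahead of the robot, y to its left, z up, the work surface at z = 0. Lengths are in m, angles in rad, forces in N, time in s.
With the tool pointing down it reaches from about 0.4 to 0.825 m from the base axis. Payload 7 kg.
Tool frame: the origin (TCP) lies at the very end of the fingers, on their centre line; the grasp point (between the pads) lies 19 mm behind it; z points along the fingers, y is the line along which they close (so a half turn about z gives the same grasp; the last joint's range is limited). The gripper opens to 88 mm and grips with 3 to 60 N. Pads are 19 mm wide; open, the fingers measure 130 mm over their backs; the gripper's body (78 mm by 193 mm) begins 47 mm behind the grasp point.
Start: joints at [1.556, 0.359, 0.012, 0, -1.224, -0.288], TCP at [0.201, 0.644, 0.227] pointing down, gripper open.
Joint ranges: [-3.07, 3.07], [-1.43, 2.12], [-1.02, 1.25], [-3.03, 1.67], [-3.05, -0], [-3.03, 3.03]. Speed limits (rad/s): [2.39, 2.39, 3.01, 3.14, 3.14, 3.14].

### API

Orientations are given as [roll, pitch, yaw] about the fixed x, y, z axes, in that order (R = Rz(yaw) Ry(pitch) Rx(roll)).
In Python, from station import arm gives the robot as it stands.
- The arm moves only by the tool step_arm, never from a script. Its argument "rows" is a list of rows, each a list of 5 numbers: the shift along the world's x, y, z in m, then the turn about the world's z in rad, then the finger opening in m, from 0 to 0.0876. In form: [[x, y, z, spin, gripper], ...]. A call has 1 to 20 rows; each row is the pose to reach, as a shift and turn from the pose commanded when the call began; what a row does not reach only later rows make up. A row lasts 1/10 s, in which the tool goes at most 50 mm and 8.59 degrees, less where a joint would pass 70% of its speed; a pose out of reach is approached as far as the arm can. A call with a gripper value outside its range is refused whole. The fingers move at their own pace and stop on an object; "newtons" is the grip in N (left out, the last holds). Time passes only in rows, so rows that repeat a pose let the fingers close. It gives the time, the measured TCP pose, the force, the opening and the grip force at its end, in the units of the state.
- arm.get_state(): the state, without advancing time (a new reading comes with each control period).
- arm.grab_frame(name): name is "side" or "top" or "wrist"; returns a dict with "color" (420x560x3 uint8, blue, green, red), "vfov" (degrees; the focal length in pixels is half the picture's height over the tangent of half this angle, whatever the lens; pixels are square), "cx", "cy" (the principal point, pixels), "rvec" (rotation vector, rad) and "tvec" (3), from world to camera coordinates, as OpenCV has them. Camera axes: x right, y down, z forward; pixel columns grow to the right and rows downward; lengths in m; the calibration is good to about 2 mm. A picture is of the moment at which its call begins. There is no depth.
- arm.job_done(): hands the job in; it is judged then, once.
The state is a dict: "t": time; "q": joint angles; "qd": joint speeds; "joint_efforts": joint torques, N m; "eef_pos": TCP position; "ee_rot": TCP orientation; "force": force on the tool from outside, world axes, zero at the start; "moment": the same for the moment, N m; "width": finger opening in m; "gripper_force": force on a finger pad.
Only numpy, scipy, OpenCV 4.12 (cv2) and the standard library are available. Lean on these libraries where they do the work, as an engineer would, in place of code of your own. Each camera call takes 0.05 s, during which the arm holds its last target. There are 200 camera calls.

## Working session

There is one attempt and no reset: what is moved stays moved. The work goes in short steps, Python scripts to look and compute and a tool call to move; the robot and the scene stay as the last step left them, time stands still between calls to the robot, and variables do not carry over. Pictures are saved under pics/ and viewed, at most 10 in all, crops included, and the job is handed in when it is done.

Besides the shell and the picture viewer there is one more tool, called after "Call:" by a JSON object that holds its "fn" and its "kwargs", one argument or row to a line. step_arm: Moves the arm, as the interface text tells. Its arguments: {"type":"object","properties":{"rows":{"type":"array"},"newtons":{"type":"number"}},"required":["rows"]}

```bash
ls; mkdir -p pics
cat > h.py <<'E'
import numpy as np,cv2
from station import arm
def grab(n):
    f=arm.grab_frame(n); H,W=f["color"].shape[:2]; fl=H/2/np.tan(np.radians(f["vfov"])/2)
    f["K"]=np.array([[fl,0,f["cx"]],[0,fl,f["cy"]],[0,0,1.]]); f["R"]=cv2.Rodrigues(np.array(f["rvec"],float))[0]; f["t"]=np.array(f["tvec"],float).ravel(); return f
def ray(f,u,v):
    d=f["R"].T@np.linalg.inv(f["K"])@np.array([u,v,1.]); return -f["R"].T@f["t"],d/np.linalg.norm(d)
def plane(f,u,v,z):
    o,d=ray(f,u,v); return o+d*(z-o[2])/d[2]
def proj(f,P):
    c=np.atleast_2d(P)@f["R"].T+f["t"]; p=c@f["K"].T; return p[:,:2]/p[:,2:]
def tri(f,a,g,b):
    o1,d1=ray(f,*a);o2,d2=ray(g,*b); s=np.linalg.lstsq(np.c_[d1,-d2],o2-o1,rcond=None)[0]
    p,q=o1+s[0]*d1,o2+s[1]*d2; return (p+q)/2,np.linalg.norm(p-q)
E
python3 - <<'E'
from h import *
for n in("side","top","wrist"):
    f=grab(n);cv2.imwrite(f"pics/{n}0.png",f["color"]);print(n,-f["R"].T@f["t"],f["vfov"],f["R"][2])
print(arm.get_state())
E
```

```text
pics
side [-0.01015958 -0.4884559   0.67784044] 51.61335605661666 [ 0.60604985  0.55840608 -0.56646821]
top [0.44325167 0.10275067 1.54263   ] 44.317085663886076 [ 0.10507292 -0.0203082  -0.99425714]
wrist [0.2809559  0.61923535 0.38334172] 62.163919530381094 [-0.29229483  0.08994372 -0.95208921]
{'t': 0.15, 'q': array([ 1.55611236e+00,  3.59226535e-01,  1.13066776e-02, -2.38986514e-04,
       -1.22410217e+00, -2.88097994e-01]), 'qd': array([ 0.00054257, -0.0018789 ,  0.00110519,  0.00082259, -0.00066605,
       -0.00075336]), 'joint_efforts': array([-1.55417620e-03, -5.83274388e+01,  2.93291706e+01,  7.00135097e+00,
        8.82778462e-03, -1.01339774e-04]), 'eef_pos': array([0.20119214, 0.64395179, 0.22585429]), 'ee_rot': array([ 3.14035362e+00, -1.32852553e-04, -3.02863217e-01]), 'force': array([-0.55354924,  0.29555336,  0.67375345]), 'moment': array([ 0.0216116 , -0.06163357,  0.00231493]), 'gripper_force': 0.0, 'width': 0.08766337356725484}
```

View pics/top0.png

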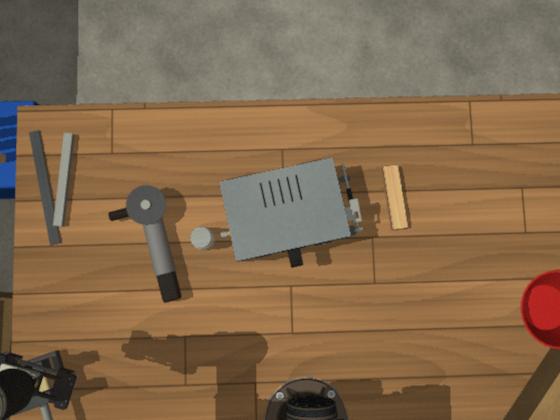

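View pics/side0.png

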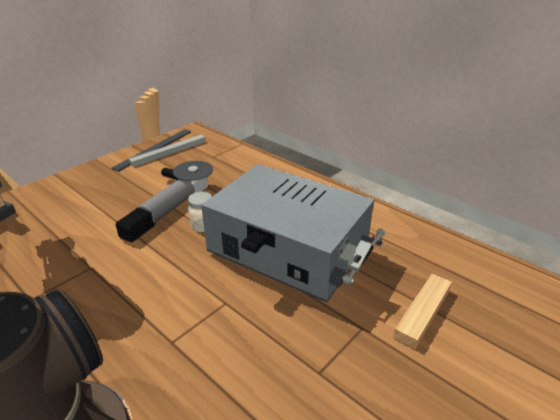

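The top view shows the compressor with hood-top corners near (220,182), (333,158), (350,238), (237,261). The grip is at (295,257), and the rod lies along the right end at about x 350. The jar and grinder are to its left and the offcut is to its right. The side view shows the grip at (258,238) and the rod's bracket at (360,255). Next I'll measure the pose and look closer at the rod.

Run:
```python
from h import *
f=grab("top");g=grab("side");im=f["color"]
hsv=cv2.cvtColor(im,cv2.COLOR_BGR2HSV)
m=((hsv[...,1]<60)&(hsv[...,2]>70)).astype(np.uint8)*255
r=np.zeros_like(m);r[140:275,215:360]=255
m=cv2.morphologyEx(cv2.morphologyEx(m&r,cv2.MORPH_CLOSE,np.ones((7,7))),cv2.MORPH_OPEN,np.ones((25,25)))
c=max(cv2.findContours(m,0,2)[0],key=cv2.contourArea)
b=cv2.boxPoints(cv2.minAreaRect(c));print(b)
P=np.array([plane(f,*p,.145) for p in b]);print(P.round(4));print("lens",np.linalg.norm(P-np.roll(P,-1,0),axis=1));print("ctr",P.mean(0))
k=max(P-np.roll(P,-1,0),key=np.linalg.norm);print("yaw",np.arctan2(-k[0],k[1]))
a=cv2.resize(im[145:275,270:400],None,fx=4.5,fy=4.5,interpolation=2)
s=cv2.resize(g["color"][200:300,225:395],None,fx=4.5,fy=4.5,interpolation=2)
cv2.imwrite("pics/ctop.png",a);cv2.imwrite("pics/cside.png",s)
```

```text
[[217.08322 179.59677]
 [348.76328 154.11032]
 [364.48843 235.35706]
 [232.80838 260.8435 ]]
[[ 0.6816  0.23    0.145 ]
 [ 0.7434 -0.1345  0.145 ]
 [ 0.5175 -0.1675  0.145 ]
 [ 0.4589  0.1916  0.145 ]]
lens [0.36978948 0.2282093  0.36382291 0.2259613 ]
ctr [0.60034884 0.02990611 0.145     ]
yaw 0.16791234645027373
```

View pics/ctop.png

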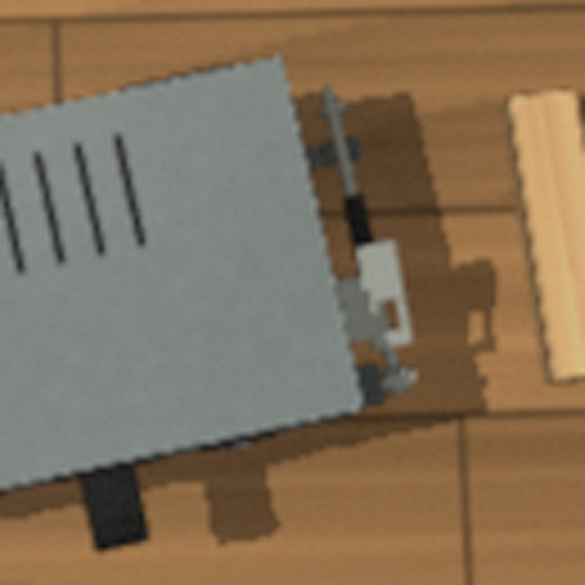

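View pics/cside.png

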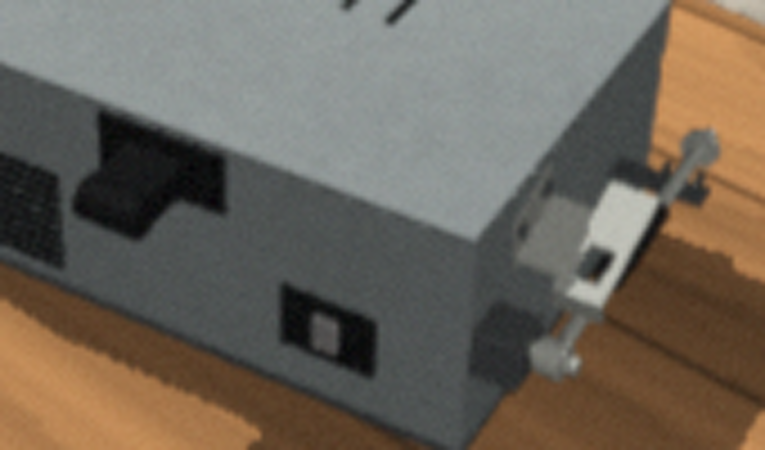

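The top crop shows these points (crop pixels):
- grip tip, (97,549) to (148,538)
- bracket slot, (392,316)
- black sleeve, (357,220)
- collar, (328,100)
- hood right-end corners, (282,56) and (362,408)

The side crop shows the slot at (597,263), the collar at (703,145), the pivot at (555,358) and the hood corner at (474,240).

Run:
```python
from h import *
from scipy.optimize import least_squares
f=grab("top");g=grab("side")
T=lambda u,v:((u+.5)/4.5-.5+270,(v+.5)/4.5-.5+145)
S=lambda u,v:((u+.5)/4.5-.5+225,(v+.5)/4.5-.5+200)
obs=[("slot",f,T(392,316),(-.050,-.194,.107)),("slotS",g,S(597,263),(-.050,-.194,.107)),
("grip",f,T(122,544),(-.155,0,.130)),("colS",g,S(703,145),(.089,-.194,.082)),("col",f,T(330,100),(.089,-.194,.088)),
("FR",f,T(362,408),(-.105,-.160,.145)),("FRs",g,S(474,240),(-.105,-.160,.145)),("BR",f,T(282,56),(.115,-.160,.145)),
("BL",f,(220,182),(.115,.160,.145)),("FL",f,(237,261),(-.105,.160,.145))]
def W(p,P):
    c,s=np.cos(p[2]),np.sin(p[2]);return np.array([p[0]+c*P[0]-s*P[1],p[1]+s*P[0]+c*P[1],P[2]])
R=lambda p:np.concatenate([proj(h,W(p,P))[0]-uv for _,h,uv,P in obs])
r=least_squares(R,[.6,.05,.2],loss="soft_l1");p=r.x;print(p)
for o,e in zip(obs,R(p).reshape(-1,2)):print(o[0],e.round(1))
for n,a,b in(("slot",T(392,316),S(597,263)),("FR",T(362,408),S(474,240))):print(n,tri(f,a,g,b))
for n,P in dict(hinge=(.115,0,.1),grip=(-.137,0,.122),sleeve=(0,-.194,.082),pivot=(-.09,-.194,.082),sl70=(-.02,-.194,.082)).items():print(n,W(p,P).round(4))
```

```text
[0.59248373 0.04568749 0.19040601]
slot [-0.5 -0.8]
slotS [-0.5 -0.1]
grip [0.9 0.4]
colS [-0.5  0. ]
col [0.8 0.8]
FR [ 1.1 -0.3]
FRs [ 0.5 -0.1]
BR [0.4 0.2]
BL [-0.9 -0.1]
FL [-1.  -0.3]
slot (array([ 0.57798561, -0.15587466,  0.10904125]), np.float64(0.0013511798490241753))
FR (array([ 0.51958664, -0.12909955,  0.14347815]), np.float64(0.0019012544197302278))
hinge [0.7054 0.0675 0.1   ]
grip [0.458  0.0198 0.122 ]
sleeve [ 0.6292 -0.1448  0.082 ]
pivot [ 0.5408 -0.1618  0.082 ]
sl70 [ 0.6096 -0.1486  0.082 ]
```

Call:
{"fn": "step_arm", "kwargs": {
  "rows": [
    [0.257,-0.624,0,0.493,0.06],
    [0.257,-0.624,0,0.493,0.06],
    [0.257,-0.624,0,0.493,0.06],
    [0.257,-0.624,0,0.493,0.06],
    [0.257,-0.624,0,0.493,0.06],
    [0.257,-0.624,0,0.493,0.06],
    [0.257,-0.624,0,0.493,0.06],
    [0.257,-0.624,0,0.493,0.06],
    [0.257,-0.624,0,0.493,0.06],
    [0.257,-0.624,0,0.493,0.06],
    [0.257,-0.624,0,0.493,0.06],
    [0.257,-0.624,0,0.493,0.06],
    [0.257,-0.624,0,0.493,0.06],
    [0.257,-0.624,0,0.493,0.06],
    [0.257,-0.624,0,0.493,0.06],
    [0.257,-0.624,0,0.493,0.06],
    [0.257,-0.624,0,0.493,0.06]
  ]
}}

```text
t: 2.05
eef_pos: [0.4581, 0.0208, 0.2266]
ee_rot: [-3.141, -0.0, 0.191]
force: [-0.7, -0.7, 0.2]
width: 0.0599
gripper_force: 0.0
```

Run:
```python
from h import *
f=grab("wrist");im=f["color"].copy()
for P in([.458,.0198,.132],[.4403,.0164,.132],[.5780,-.1559,.107],[.6292,-.1448,.089]):
    u=proj(f,P)[0];print(u);cv2.drawMarker(im,tuple(int(round(a)) for a in u),(0,0,255),0,8,1)
cv2.imwrite("pics/w1.png",im)
```

```text
[281.06671642 213.89955539]
[281.02267015 235.86511696]
[539.02962993  97.51560124]
[536.35853562  25.15610007]
```

View pics/w1.png

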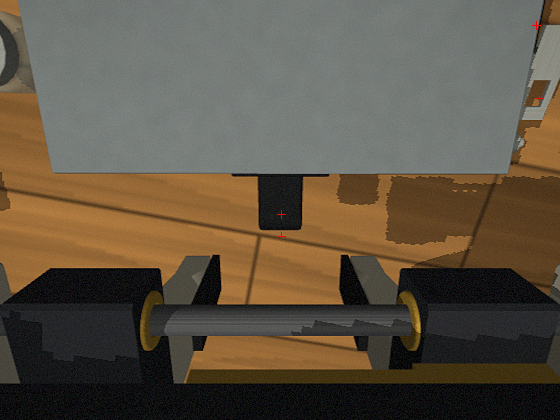

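The wrist view shows the tongue's tip at (281,230), against a predicted 236, and the slot at (540,93), against 97. The tray therefore sits about 3 mm further along its x. Alignment in y is good, so I'll descend and pinch.

Call:
{"fn": "step_arm", "kwargs": {
  "rows": [
    [0.003,0,-0.05,0,0.06],
    [0.003,0,-0.09,0,0.06],
    [0.003,0,-0.124,0,0.06],
    [0.003,0,-0.124,0,0.06],
    [0.003,0,-0.124,0,0.02],
    [0.003,0,-0.124,0,0.02],
    [0.003,0,-0.124,0,0.02],
    [0.003,0,-0.124,0,0.02],
    [0.003,0,-0.124,0,0.02],
    [0.003,0,-0.124,0,0.02]
  ],
  "newtons": 60
}}

```text
t: 3.1
eef_pos: [0.4621, 0.0214, 0.104]
ee_rot: [-3.14, -0.003, 0.19]
force: [-3.2, 6.2, 6.6]
width: 0.0333
gripper_force: 60.0
```

Run:
```python
import numpy as np
c,s=np.cos(.19),np.sin(.19)
def pos(t): return .252*np.cos(t)-.022*np.sin(t),.252*np.sin(t)+.022*np.cos(t)
for t in np.arange(.02,1.2201,.02):
    f,u=pos(t);d=.252-f
    print(f"[{c*d:.4f},{s*d:.4f},{u-.022:.4f},0,0.02],",end="\n" if round(t*100)%40==0 else "")
```

```text
[0.0005,0.0001,0.0050,0,0.02],[0.0011,0.0002,0.0101,0,0.02],[0.0017,0.0003,0.0151,0,0.02],[0.0025,0.0005,0.0201,0,0.02],[0.0034,0.0007,0.0250,0,0.02],[0.0044,0.0008,0.0300,0,0.02],[0.0054,0.0010,0.0349,0,0.02],[0.0066,0.0013,0.0399,0,0.02],[0.0079,0.0015,0.0448,0,0.02],[0.0092,0.0018,0.0496,0,0.02],[0.0107,0.0021,0.0545,0,0.02],[0.0122,0.0024,0.0593,0,0.02],[0.0139,0.0027,0.0640,0,0.02],[0.0156,0.0030,0.0688,0,0.02],[0.0174,0.0034,0.0735,0,0.02],[0.0194,0.0037,0.0782,0,0.02],[0.0214,0.0041,0.0828,0,0.02],[0.0235,0.0045,0.0874,0,0.02],[0.0257,0.0049,0.0919,0,0.02],[0.0279,0.0054,0.0964,0,0.02],
[0.0303,0.0058,0.1008,0,0.02],[0.0328,0.0063,0.1052,0,0.02],[0.0353,0.0068,0.1096,0,0.02],[0.0379,0.0073,0.1139,0,0.02],[0.0407,0.0078,0.1181,0,0.02],[0.0434,0.0084,0.1223,0,0.02],[0.0463,0.0089,0.1264,0,0.02],[0.0493,0.0095,0.1305,0,0.02],[0.0523,0.0101,0.1345,0,0.02],[0.0554,0.0107,0.1384,0,0.02],[0.0586,0.0113,0.1423,0,0.02],[0.0619,0.0119,0.1461,0,0.02],[0.0652,0.0125,0.1499,0,0.02],[0.0686,0.0132,0.1536,0,0.02],[0.0721,0.0139,0.1572,0,0.02],[0.0757,0.0146,0.1607,0,0.02],[0.0793,0.0152,0.1642,0,0.02],[0.0830,0.0160,0.1676,0,0.02],[0.0867,0.0167,0.1709,0,0.02],[0.0906,0.0174,0.1741,0,0.02],
[0.0944,0.0182,0.1773,0,0.02],[0.0984,0.0189,0.1803,0,0.02],[0.1024,0.0197,0.1833,0,0.02],[0.1064,0.0205,0.1862,0,0.02],[0.1106,0.0213,0.1891,0,0.02],[0.1147,0.0221,0.1918,0,0.02],[0.1190,0.0229,0.1945,0,0.02],[0.1232,0.0237,0.1971,0,0.02],[0.1276,0.0245,0.1995,0,0.02],[0.1319,0.0254,0.2019,0,0.02],[0.1364,0.0262,0.2042,0,0.02],[0.1408,0.0271,0.2065,0,0.02],[0.1453,0.0280,0.2086,0,0.02],[0.1499,0.0288,0.2106,0,0.02],[0.1545,0.0297,0.2126,0,0.02],[0.1591,0.0306,0.2144,0,0.02],[0.1638,0.0315,0.2162,0,0.02],[0.1684,0.0324,0.2178,0,0.02],[0.1732,0.0333,0.2194,0,0.02],[0.1779,0.0342,0.2208,0,0.02],
[0.1827,0.0351,0.2222,0,0.02],
```

Call:
{"fn": "step_arm", "kwargs": {
  "rows": [
    [0.0005,0.0001,0.005,0,0.02],
    [0.001,0.0002,0.01,0,0.02],
    [0.0017,0.0003,0.015,0,0.02],
    [0.0025,0.0005,0.02,0,0.02],
    [0.0034,0.0007,0.025,0,0.02],
    [0.0044,0.0008,0.03,0,0.02],
    [0.0054,0.001,0.035,0,0.02],
    [0.0066,0.0013,0.04,0,0.02],
    [0.0079,0.0015,0.045,0,0.02],
    [0.0092,0.0018,0.0496,0,0.02],
    [0.0107,0.0021,0.0545,0,0.02],
    [0.0122,0.0024,0.0593,0,0.02],
    [0.0139,0.0027,0.064,0,0.02],
    [0.0156,0.003,0.0688,0,0.02],
    [0.0174,0.0034,0.0735,0,0.02],
    [0.0194,0.0037,0.0782,0,0.02],
    [0.0214,0.0041,0.0828,0,0.02],
    [0.0235,0.0045,0.0874,0,0.02],
    [0.0257,0.0049,0.0919,0,0.02],
    [0.0279,0.0054,0.0964,0,0.02]
  ]
}}

```text
t: 5.1
eef_pos: [0.4878, 0.0264, 0.1971]
ee_rot: [-3.139, 0.003, 0.189]
force: [4.1, 4.7, -17.0]
width: 0.0334
gripper_force: 60.0
```

Call:
{"fn": "step_arm", "kwargs": {
  "rows": [
    [0.0024,0.0004,0.0044,0,0.02],
    [0.0049,0.0009,0.0088,0,0.02],
    [0.0074,0.0014,0.0132,0,0.02],
    [0.01,0.0019,0.0175,0,0.02],
    [0.0128,0.0024,0.0217,0,0.02],
    [0.0155,0.003,0.0259,0,0.02],
    [0.0184,0.0035,0.03,0,0.02],
    [0.0214,0.0041,0.0341,0,0.02],
    [0.0244,0.0047,0.0381,0,0.02],
    [0.0275,0.0053,0.042,0,0.02],
    [0.0307,0.0059,0.0459,0,0.02],
    [0.034,0.0065,0.0497,0,0.02],
    [0.0373,0.0071,0.0535,0,0.02],
    [0.0407,0.0078,0.0572,0,0.02],
    [0.0442,0.0085,0.0608,0,0.02],
    [0.0478,0.0092,0.0643,0,0.02],
    [0.0514,0.0098,0.0678,0,0.02],
    [0.0551,0.0106,0.0712,0,0.02],
    [0.0588,0.0113,0.0745,0,0.02],
    [0.0627,0.012,0.0777,0,0.02]
  ]
}}

```text
t: 7.1
eef_pos: [0.5482, 0.0379, 0.2742]
ee_rot: [-3.14, 0.009, 0.189]
force: [-6.7, 5.3, -12.8]
width: 0.0333
gripper_force: 60.0
```

Call:
{"fn": "step_arm", "kwargs": {
  "rows": [
    [0.0038,0.0008,0.0032,0,0.02],
    [0.0078,0.0015,0.0062,0,0.02],
    [0.0118,0.0023,0.0092,0,0.02],
    [0.0158,0.0031,0.0121,0,0.02],
    [0.02,0.0039,0.015,0,0.02],
    [0.0241,0.0047,0.0177,0,0.02],
    [0.0284,0.0055,0.0204,0,0.02],
    [0.0326,0.0063,0.023,0,0.02],
    [0.037,0.0071,0.0254,0,0.02],
    [0.0413,0.008,0.0278,0,0.02],
    [0.0458,0.0088,0.0301,0,0.02],
    [0.0502,0.0097,0.0324,0,0.02],
    [0.0547,0.0106,0.0345,0,0.02],
    [0.0593,0.0114,0.0365,0,0.02],
    [0.0639,0.0123,0.0385,0,0.02],
    [0.0685,0.0132,0.0403,0,0.02],
    [0.0732,0.0141,0.0421,0,0.02],
    [0.0778,0.015,0.0437,0,0.02],
    [0.0826,0.0159,0.0453,0,0.02],
    [0.0873,0.0168,0.0467,0,0.02]
  ]
}}

```text
t: 9.1
eef_pos: [0.6353, 0.0545, 0.322]
ee_rot: [-3.14, 0.009, 0.19]
force: [-11.3, 3.5, -4.8]
width: 0.0335
gripper_force: 60.0
```

Run:
```python
from station import arm
s=arm.get_state();print(s["q"].round(3),s["t"])
```

```text
[ 0.389  0.261  0.088 -0.003 -1.407  1.372] 9.1
```

Call:
{"fn": "step_arm", "kwargs": {
  "rows": [
    [0.004,0.001,0.0005,0,0.02],
    [0.006,0.001,0.0008,0,0.02],
    [0.006,0.001,0.0008,0,0.06],
    [0.006,0.001,0.0008,0,0.06],
    [0.006,0.001,0.0008,0,0.06],
    [0.0,0.001,0.04,0,0.06],
    [-0.01,0.0,0.08,0,0.06]
  ]
}}

```text
t: 9.8
eef_pos: [0.629, 0.0539, 0.4035]
ee_rot: [3.141, 0.002, 0.19]
force: [0.3, -0.2, 1.0]
width: 0.0595
gripper_force: 0.0
```

Call:
{"fn": "step_arm", "kwargs": {
  "rows": [
    [-0.03,-0.05,0.0,-0.149,0.04],
    [-0.03,-0.1,0.0,-0.298,0.024],
    [-0.03,-0.14,0.0,-0.447,0.024],
    [-0.03,-0.17,0.0,-0.596,0.024],
    [-0.03,-0.2035,0.0,-0.745,0.024],
    [-0.014,-0.2035,0.0,-0.894,0.024],
    [-0.014,-0.2035,0.0,-1.043,0.024],
    [-0.014,-0.2035,0.0,-1.192,0.024],
    [-0.014,-0.2035,0.0,-1.341,0.024],
    [-0.014,-0.2035,0.0,-1.49,0.024],
    [-0.014,-0.2035,0.0,-1.64,0.024],
    [-0.014,-0.2035,0.0,-1.79,0.024],
    [-0.014,-0.2035,0.0,-1.94,0.024],
    [-0.014,-0.2035,0.0,-2.09,0.024],
    [-0.014,-0.2035,0.0,-2.24,0.024],
    [-0.014,-0.2035,-0.03,-2.39,0.024],
    [-0.014,-0.2035,-0.07,-2.54,0.024],
    [-0.014,-0.2035,-0.11,-2.69,0.024],
    [-0.014,-0.2035,-0.15,-2.84,0.024],
    [-0.014,-0.2035,-0.19,-2.99,0.024]
  ]
}}

```text
t: 11.8
eef_pos: [0.6154, -0.1495, 0.2128]
ee_rot: [-3.141, 0.002, -2.806]
force: [1.3, 0.3, 0.3]
width: 0.024
gripper_force: 0.0
```

Call:
{"fn": "step_arm", "kwargs": {
  "rows": [
    [0,0,-0.02,-0.1516,0.024],
    [0,0,-0.0435,-0.1516,0.024],
    [0,0,-0.0435,-0.1516,0.024]
  ]
}}

```text
t: 12.1
eef_pos: [0.6135, -0.1492, 0.167]
ee_rot: [3.141, -0.005, -2.952]
force: [-0.4, 0.3, -0.2]
width: 0.0242
gripper_force: 0.0
```

Run:
```python
from h import *
f=grab("wrist");im=f["color"].copy();s=arm.get_state();print(s["eef_pos"],s["ee_rot"],s["force"])
for P in([.5437,-.1612,.089],[.6144,-.1476,.089],[.632,-.1443,.089],[.6148,-.1496,.082]):
    u=proj(f,P)[0];print(u);cv2.drawMarker(im,tuple(int(round(a)) for a in u),(0,0,255),0,8,1)
cv2.imwrite("pics/w2.png",im)
```

```text
[ 0.61463223 -0.14937418  0.16918788] [-3.14153638e+00 -2.27045980e-03 -2.95087276e+00] [0.52210375 0.09074897 0.29887003]
[281.85249752 118.88505387]
[281.69629875 222.38350101]
[281.54706712 245.39450658]
[278.87319293 219.2309215 ]
```

View pics/w2.png

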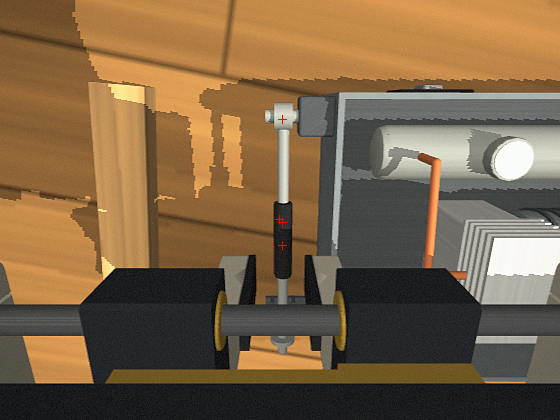

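The wrist view shows the rod vertical at u=283, with the pivot at (283,118), which matches the prediction. The sleeve runs v 200–278, the offcut is clear on the left, and the fingers straddle the rod's line. I'll descend and pinch.

Call:
{"fn": "step_arm", "kwargs": {
  "rows": [
    [0,0.001,-0.04,0,0.024],
    [0,0.001,-0.075,0,0.024],
    [0,0.001,-0.103,0,0.024],
    [0,0.001,-0.103,0,0.024],
    [0,0.002,-0.103,0,0.008],
    [0,0.003,-0.103,0,0.008],
    [0,0.003,-0.103,0,0.008]
  ],
  "newtons": 12
}}

```text
t: 12.85
eef_pos: [0.6171, -0.1464, 0.0695]
ee_rot: [-3.14, 0.004, -2.951]
force: [0.5, -2.0, 3.8]
width: 0.0133
gripper_force: 12.0
```

Run:
```python
import numpy as np
c,s=np.cos(.19),np.sin(.19)
for i in range(1,21):
    t=.047*i; d=-.072*(1-np.cos(t)); print(f"[{c*d:.4f},{s*d:.4f},{.072*np.sin(t):.4f},0,0.008],",end="")
```

```text
[-0.0001,-0.0000,0.0034,0,0.008],[-0.0003,-0.0001,0.0068,0,0.008],[-0.0007,-0.0001,0.0101,0,0.008],[-0.0012,-0.0002,0.0135,0,0.008],[-0.0019,-0.0004,0.0168,0,0.008],[-0.0028,-0.0005,0.0200,0,0.008],[-0.0038,-0.0007,0.0233,0,0.008],[-0.0049,-0.0009,0.0264,0,0.008],[-0.0062,-0.0012,0.0296,0,0.008],[-0.0077,-0.0015,0.0326,0,0.008],[-0.0092,-0.0018,0.0356,0,0.008],[-0.0110,-0.0021,0.0385,0,0.008],[-0.0128,-0.0025,0.0413,0,0.008],[-0.0148,-0.0028,0.0440,0,0.008],[-0.0169,-0.0032,0.0467,0,0.008],[-0.0191,-0.0037,0.0492,0,0.008],[-0.0214,-0.0041,0.0516,0,0.008],[-0.0238,-0.0046,0.0539,0,0.008],[-0.0264,-0.0051,0.0561,0,0.008],[-0.0290,-0.0056,0.0581,0,0.008],
```

Call:
{"fn": "step_arm", "kwargs": {
  "rows": [
    [-0.0003,-0.0001,0.0068,0,0.008],
    [-0.0012,-0.0002,0.0135,0,0.008],
    [-0.0028,-0.0005,0.02,0,0.008],
    [-0.0049,-0.0009,0.0264,0,0.008],
    [-0.0077,-0.0015,0.0326,0,0.008],
    [-0.011,-0.0021,0.0385,0,0.008],
    [-0.0148,-0.0028,0.044,0,0.008],
    [-0.0175,-0.0033,0.0473,0,0.008],
    [-0.0175,-0.0033,0.0473,0,0.008],
    [-0.0175,-0.0033,0.0473,0,0.024],
    [-0.0175,-0.0033,0.0473,0,0.024],
    [-0.024,-0.0045,0.055,0,0.024],
    [-0.024,-0.0045,0.055,0,0.024],
    [-0.024,-0.0045,0.055,0,0.008],
    [-0.024,-0.0045,0.055,0,0.008],
    [-0.024,-0.0045,0.055,0,0.008]
  ]
}}

```text
t: 14.45
eef_pos: [0.5912, -0.1512, 0.1219]
ee_rot: [-3.141, -0.0, -2.951]
force: [0.3, -4.4, 0.8]
width: 0.0128
gripper_force: 12.0
```

Run:
```python
from h import *
f=grab("side");s=arm.get_state();print(s["t"],s["eef_pos"],s["force"],s["width"])
im=f["color"];X=.5437;Y=-.1612;c,sn=np.cos(.19),np.sin(.19)
P=lambda t,L=.193:[X+c*L*np.cos(t),Y+sn*L*np.cos(t),.082+L*np.sin(t)]
H=lambda t:[.7083-c*(.165*np.cos(t)-.004*np.sin(t))+sn*.194,.068-sn*(.165*np.cos(t)-.004*np.sin(t))-c*.194,.1+.165*np.sin(t)+.004*np.cos(t)]
for t in(.7,.75,.8,.94):print("rod",t,proj(f,P(t))[0])
for t in(1.0,1.05,1.1,1.15,1.2):print("slot",t,proj(f,H(t))[0])
cv2.imwrite("pics/s2.png",cv2.resize(im[120:320,240:440],None,fx=3,fy=3,interpolation=2))
```

```text
14.5 [ 0.59125497 -0.15119401  0.12190063] [ 1.00564629 -4.61188229  1.05842434] 0.013170827010595389
rod 0.7 [383.04764872 190.72506481]
rod 0.75 [382.38930765 189.126955  ]
rod 0.8 [381.63352877 187.71589679]
rod 0.94 [378.99015999 184.83607569]
slot 1.0 [380.18667152 182.25616877]
slot 1.05 [381.77442787 178.85285058]
slot 1.1 [383.36348644 175.58834431]
slot 1.15 [384.94799947 172.47316797]
slot 1.2 [386.52225704 169.51690601]
```

View pics/s2.png

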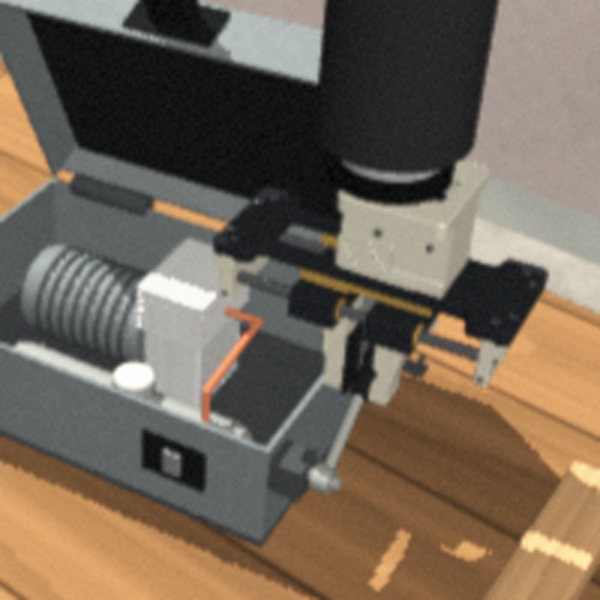

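The side view shows the hood standing high and the rod held between the fingers. The stub at crop (415,365) is the empty saddle. I'll carry on to about 0.94 rad and then withdraw toward the robot.

Call:
{"fn": "step_arm", "kwargs": {
  "rows": [
    [-0.002,-0.0004,0.0023,0,0.008],
    [-0.0045,-0.0009,0.0046,0,0.008],
    [-0.007,-0.0013,0.0068,0,0.008],
    [-0.0095,-0.0018,0.0089,0,0.008],
    [-0.0116,-0.0022,0.0108,0,0.008],
    [-0.0116,-0.0022,0.0108,0,0.008],
    [-0.0116,-0.0022,0.0108,0,0.008],
    [-0.0116,-0.0022,0.0108,0,0.028],
    [-0.0116,-0.0022,0.0108,0,0.028],
    [-0.0216,-0.0042,0.0208,0,0.028],
    [-0.0516,-0.0102,0.0408,0,0.028],
    [-0.0916,-0.0182,0.0608,0,0.028],
    [-0.1316,-0.0252,0.0808,0,0.028]
  ]
}}

```text
t: 15.8
eef_pos: [0.4574, -0.1757, 0.2032]
ee_rot: [3.141, -0.001, -2.951]
force: [0.4, -0.0, 0.9]
width: 0.0282
gripper_force: 0.0
```

Run:
```python
from h import *
f=grab("side");s=arm.get_state();print(s["t"],s["eef_pos"],s["force"])
im=f["color"];cv2.imwrite("pics/s3.png",cv2.resize(im[100:300,240:440],None,fx=3,fy=3,interpolation=2))
```

```text
15.85 [ 0.45309169 -0.17654233  0.20676734] [-7.24833294 -0.52000346  0.7260603 ]
```

View pics/s3.png

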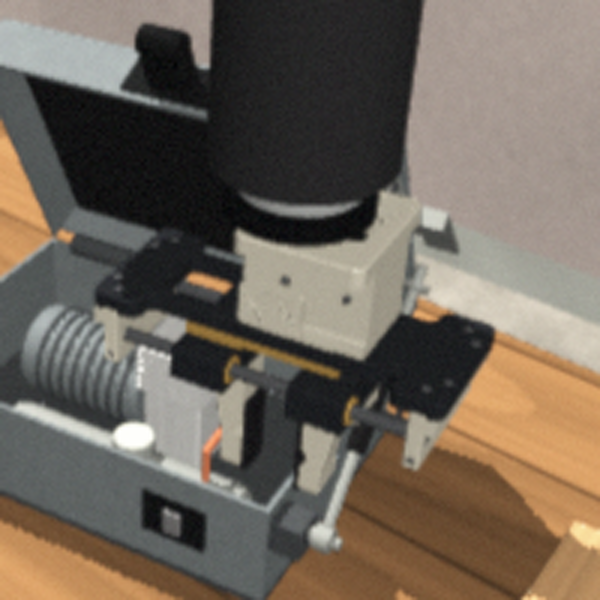

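Call:
{"fn": "step_arm", "kwargs": {
  "rows": [
    [-0.02,0.05,0.05,0,0.028],
    [-0.02,0.1,0.1,0,0.028],
    [-0.02,0.15,0.1,0,0.028],
    [-0.02,0.2,0.1,0,0.028],
    [-0.02,0.25,0.1,0,0.028],
    [-0.02,0.3,0.1,0,0.028]
  ]
}}

```text
t: 16.45
eef_pos: [0.4384, 0.0911, 0.3031]
ee_rot: [3.14, 0.002, -2.951]
force: [1.2, -0.0, 0.5]
width: 0.0279
gripper_force: 0.0
```

```bash
cat >> h.py <<'E'
X,Y,c_,s_=.5437,-.1612,np.cos(.19),np.sin(.19)
P=lambda t,L=.179:[X+c_*L*np.cos(t),Y+s_*L*np.cos(t),.082+L*np.sin(t)]
def Hd(t,r=.165,h=.004,y=-.194):
    f=r*np.cos(t)-h*np.sin(t); return [.7083-c_*f-s_*y,.068-s_*f+c_*y,.1+r*np.sin(t)+h*np.cos(t)]
E
python3 - <<'E'
from h import *
f=grab("side");s=arm.get_state();print(s["t"],s["eef_pos"])
g=grab("top")
S=lambda p:(p-[300,130])*6
G=lambda p:(p-[300,160])*6
for t in(.7,.8,.9,1.0):print("collar,tip",t,S(proj(f,P(t))[0]),S(proj(f,P(t,.193))[0]),"top",G(proj(g,P(t,.193))[0]))
for t in(1.0,1.05,1.1,1.15):print("slot",t,S(proj(f,Hd(t))[0]),"top",G(proj(g,Hd(t))[0]),"FRcorner side",S(proj(f,Hd(t,.22,.045,-.16))[0]))
a=cv2.resize(f["color"][130:230,300:400],None,fx=6,fy=6,interpolation=2)
cv2.imwrite("pics/s4.png",a)
cv2.imwrite("pics/t4.png",cv2.resize(g["color"][160:260,300:400],None,fx=6,fy=6,interpolation=2))
E
```

```text
16.5 [0.43906628 0.09675235 0.3027621 ]
collar,tip 0.7 [483.55131538 401.10759039] [498.28589232 364.35038887] top [317.601371    57.04541606]
collar,tip 0.8 [475.40158057 385.01415545] [489.80117262 346.29538074] top [330.08814377  80.17313637]
collar,tip 0.9 [465.06928893 373.3629498 ] [478.95197618 332.94415338] top [343.02617149 107.39878651]
collar,tip 1.0 [452.53284225 366.52618441] [465.70062806 324.72268578] top [356.26000948 138.49603606]
slot 1.0 [481.1200291 313.5370126] top [346.72450002 106.16839193] FRcorner side [412.30999885  93.25875161]
slot 1.05 [490.64656722 293.11710346] top [344.51627436  88.33705627] FRcorner side [426.20761354  69.97678698]
slot 1.1 [500.18091863 273.53006584] top [342.03906619  70.12339945] FRcorner side [439.93790241  48.30510961]
slot 1.15 [509.68799681 254.83900779] top [339.29941938  51.58644994] FRcorner side [453.44991566  28.29701388]
```

View pics/s4.png

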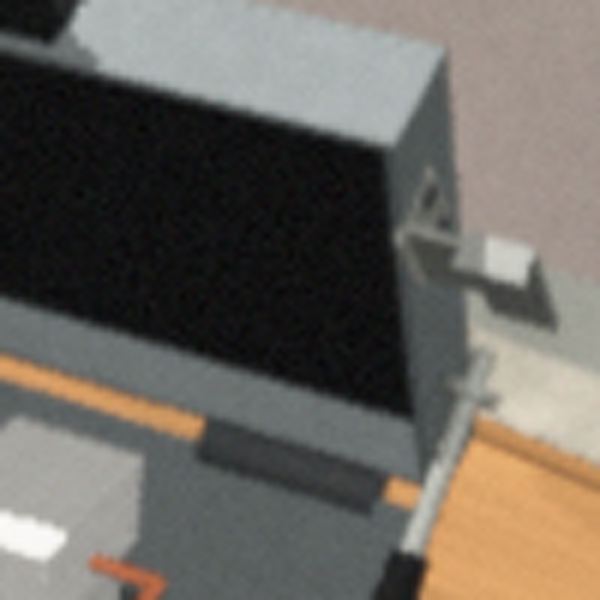

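The side crop shows the hood's front corner at (447,45), so the hood is at about 1.11 rad. The rod tip is at (487,352) and the collar at (475,390), so the rod is at about 0.79 rad. It needs another 0.15 rad, so I'll regrip it.

Call:
{"fn": "step_arm", "kwargs": {
  "rows": [
    [0.02,-0.05,0,0,0.028],
    [0.02,-0.1,0,0,0.028],
    [0.02,-0.15,0,0,0.028],
    [0.02,-0.2,-0.02,0,0.028],
    [0.02,-0.25,-0.05,0,0.028],
    [0.04,-0.29,-0.09,0,0.028],
    [0.05,-0.29,-0.11,0,0.028],
    [0.05,-0.29,-0.11,0,0.028]
  ]
}}

```text
t: 17.35
eef_pos: [0.4869, -0.2022, 0.1867]
ee_rot: [3.138, -0.008, -2.955]
force: [-1.8, -0.1, 0.1]
width: 0.0281
gripper_force: 0.0
```

Call:
{"fn": "step_arm", "kwargs": {
  "rows": [
    [0,0,0,0,0.028],
    [0,0,0,0,0.028]
  ]
}}

```text
t: 17.55
eef_pos: [0.4897, -0.2003, 0.1932]
ee_rot: [-3.141, 0.002, -2.951]
force: [0.0, 0.7, 0.4]
width: 0.0278
gripper_force: 0.0
```

Call:
{"fn": "step_arm", "kwargs": {
  "rows": [
    [0.03,0.03,-0.02,0,0.028],
    [0.05,0.043,-0.04,0,0.028],
    [0.08,0.0467,-0.06,0,0.028],
    [0.0997,0.0487,-0.0722,0,0.028],
    [0.0997,0.0487,-0.0722,0,0.028],
    [0.0997,0.0487,-0.0722,0,0.008],
    [0.0997,0.0487,-0.0722,0,0.008],
    [0.0997,0.0487,-0.0722,0,0.008],
    [0.096,0.048,-0.069,0,0.008],
    [0.093,0.0474,-0.0665,0,0.008],
    [0.0908,0.047,-0.0645,0,0.008],
    [0.0908,0.047,-0.0645,0,0.008],
    [0.0908,0.047,-0.0645,0,0.008]
  ],
  "newtons": 20
}}

```text
t: 18.85
eef_pos: [0.5807, -0.1534, 0.1278]
ee_rot: [-3.141, 0.001, -2.951]
force: [1.1, 1.8, 2.6]
width: 0.0135
gripper_force: 20.0
```

Call:
{"fn": "step_arm", "kwargs": {
  "rows": [
    [0,0,0,0,0.028],
    [0,0,0,0,0.028],
    [-0.015,-0.003,0.012,0,0.028],
    [-0.05,-0.01,0.03,0,0.028],
    [-0.1,-0.02,0.06,0,0.028],
    [-0.12,0.03,0.09,0,0.028],
    [-0.13,0.08,0.12,0,0.028],
    [-0.13,0.13,0.15,0,0.028],
    [-0.13,0.18,0.16,0,0.028],
    [-0.13,0.22,0.16,0,0.028]
  ]
}}

```text
t: 19.85
eef_pos: [0.4504, 0.0469, 0.2863]
ee_rot: [3.141, 0.003, -2.952]
force: [1.0, 0.2, 0.4]
width: 0.0279
gripper_force: 0.0
```

Run:
```python
from h import *
f=grab("side");s=arm.get_state();print(s["t"],s["eef_pos"])
S=lambda p:(p-[300,130])*6
for t in(.8,.85,.9,.95,1.0):print("collar,tip",t,S(proj(f,P(t))[0]),S(proj(f,P(t,.193))[0]))
for t in(.9,.95,1.0,1.05):print("slot",t,S(proj(f,Hd(t))[0]),"FR",S(proj(f,Hd(t,.22,.045,-.16))[0]))
cv2.imwrite("pics/s5.png",cv2.resize(f["color"][130:230,300:400],None,fx=6,fy=6,interpolation=2))
```

```text
19.9 [0.45115747 0.05263433 0.28656372]
collar,tip 0.8 [475.40158057 385.01415545] [489.80117262 346.29538074]
collar,tip 0.85 [470.51014815 378.60972714] [484.67505183 339.00500237]
collar,tip 0.9 [465.06928893 373.3629498 ] [478.95197618 332.94415338]
collar,tip 0.95 [459.07698679 369.32005743] [472.62793844 328.16595041]
collar,tip 1.0 [452.53284225 366.52618441] [465.70062806 324.72268578]
slot 0.9 [462.2334638  356.59685725] FR [384.2299991  144.38430099]
slot 0.95 [471.63698529 334.72138083] FR [398.29876006 118.08649063]
slot 1.0 [481.1200291 313.5370126] FR [412.30999885  93.25875161]
slot 1.05 [490.64656722 293.11710346] FR [426.20761354  69.97678698]
```

View pics/s5.png

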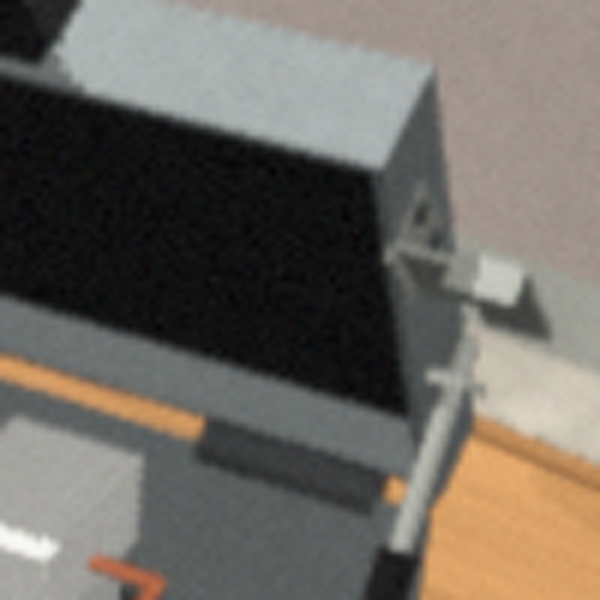

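The hood corner is at (433,65), so the hood is at about 1.06 rad. The collar is at (457,380), so the rod is at about 0.95 rad, as wanted. I'll let the hood sink onto the tip.

Call:
{"fn": "step_arm", "kwargs": {
  "rows": [
    [0,0,0,0,0.028],
    [0,0,0,0,0.028],
    [0,0,0,0,0.028],
    [0,0,0,0,0.028],
    [0,0,0,0,0.028],
    [0,0,0,0,0.028],
    [0,0,0,0,0.028],
    [0,0,0,0,0.028],
    [0,0,0,0,0.028],
    [0,0,0,0,0.028],
    [0,0,0,0,0.028],
    [0,0,0,0,0.028],
    [0,0,0,0,0.028],
    [0,0,0,0,0.028],
    [0,0,0,0,0.028],
    [0,0,0,0,0.028],
    [0,0,0,0,0.028],
    [0,0,0,0,0.028],
    [0,0,0,0,0.028],
    [0,0,0,0,0.028]
  ]
}}

```text
t: 21.9
eef_pos: [0.4507, 0.0458, 0.2842]
ee_rot: [3.142, 0.0, -2.951]
force: [-0.4, -1.0, 0.2]
width: 0.0282
gripper_force: 0.0
```

```bash
cat > tr.py <<'E'
from h import *
import sys
ref=cv2.imread("pics/s5.png") # 6x crop
f=grab("side");cur=cv2.resize(f["color"][130:230,300:400],None,fx=6,fy=6,interpolation=2);cv2.imwrite(sys.argv[1],cur)
def tm(x,y,w):
    t=ref[max(y-w,0):y+w,max(x-w,0):x+w];r=cv2.matchTemplate(cur,t,cv2.TM_CCOEFF_NORMED);_,m,_,l=cv2.minMaxLoc(r);return l[0]-max(x-w,0)+x,l[1]-max(y-w,0)+y,round(m,2)
print(arm.get_state()["t"],"corner",tm(433,65,40),"collar",tm(457,380,25),"plate",tm(490,275,35))
T=np.arange(.7,1.2,.005);Q=np.array([(proj(f,Hd(t,.22,.045,-.16))[0]-[300,130])*6 for t in T])
print("hood",T[np.argmin(abs(Q[:,1]-tm(433,65,40)[1]))])
E
python3 tr.py pics/s6.png
```

```text
21.95 corner (425, 80, 0.98) collar (457, 381, 0.9) plate (485, 290, 0.95)
hood 1.0300000000000002
```

Call:
{"fn": "step_arm", "kwargs": {
  "rows": [
    [0,0,0,0,0.028],
    [0,0,0,0,0.028],
    [0,0,0,0,0.028],
    [0,0,0,0,0.028],
    [0,0,0,0,0.028],
    [0,0,0,0,0.028],
    [0,0,0,0,0.028],
    [0,0,0,0,0.028],
    [0,0,0,0,0.028],
    [0,0,0,0,0.028],
    [0,0,0,0,0.028],
    [0,0,0,0,0.028],
    [0,0,0,0,0.028],
    [0,0,0,0,0.028],
    [0,0,0,0,0.028]
  ]
}}

```text
t: 23.45
eef_pos: [0.4507, 0.0458, 0.2842]
ee_rot: [-3.142, 0.0, -2.951]
force: [-0.7, 0.3, -0.8]
width: 0.0282
gripper_force: 0.0
```

```bash
python3 tr.py pics/s7.png
```

```text
23.5 corner (417, 93, 0.97) collar (457, 380, 0.89) plate (478, 304, 0.92)
hood 1.0000000000000002
```

Call:
{"fn": "step_arm", "kwargs": {
  "rows": [
    [0,0,0,0,0.028],
    [0,0,0,0,0.028],
    [0,0,0,0,0.028],
    [0,0,0,0,0.028],
    [0,0,0,0,0.028],
    [0,0,0,0,0.028],
    [0,0,0,0,0.028],
    [0,0,0,0,0.028],
    [0,0,0,0,0.028],
    [0,0,0,0,0.028],
    [0,0,0,0,0.028],
    [0,0,0,0,0.028],
    [0,0,0,0,0.028],
    [0,0,0,0,0.028],
    [0,0,0,0,0.028],
    [0,0,0,0,0.028],
    [0,0,0,0,0.028],
    [0,0,0,0,0.028],
    [0,0,0,0,0.028],
    [0,0,0,0,0.028]
  ]
}}

```text
t: 25.5
eef_pos: [0.4507, 0.0457, 0.2842]
ee_rot: [-3.142, -0.0, -2.951]
force: [-0.6, -0.4, -0.3]
width: 0.0283
gripper_force: 0.0
```

```bash
python3 tr.py pics/s8.png
```

```text
25.55 corner (405, 114, 0.97) collar (457, 381, 0.88) plate (330, 201, 0.76)
hood 0.9600000000000002
```

Call:
{"fn": "step_arm", "kwargs": {
  "rows": [
    [0,0,0,0,0.028],
    [0,0,0,0,0.028],
    [0,0,0,0,0.028],
    [0,0,0,0,0.028],
    [0,0,0,0,0.028],
    [0,0,0,0,0.028],
    [0,0,0,0,0.028],
    [0,0,0,0,0.028],
    [0,0,0,0,0.028],
    [0,0,0,0,0.028]
  ]
}}

```text
t: 26.55
eef_pos: [0.4507, 0.0457, 0.2842]
ee_rot: [-3.142, -0.0, -2.951]
force: [0.5, 0.0, 0.1]
width: 0.0281
gripper_force: 0.0
```

```bash
python3 tr.py pics/s9.png
```

```text
26.6 corner (399, 126, 0.97) collar (456, 384, 0.8) plate (322, 216, 0.76)
hood 0.9350000000000002
```

Call:
{"fn": "step_arm", "kwargs": {
  "rows": [
    [0,0,0,0,0.028],
    [0,0,0,0,0.028],
    [0,0,0,0,0.028],
    [0,0,0,0,0.028],
    [0,0,0,0,0.028],
    [0,0,0,0,0.028],
    [0,0,0,0,0.028],
    [0,0,0,0,0.028],
    [0,0,0,0,0.028],
    [0,0,0,0,0.028],
    [0,0,0,0,0.028],
    [0,0,0,0,0.028],
    [0,0,0,0,0.028],
    [0,0,0,0,0.028],
    [0,0,0,0,0.028],
    [0,0,0,0,0.028],
    [0,0,0,0,0.028],
    [0,0,0,0,0.028],
    [0,0,0,0,0.028],
    [0,0,0,0,0.028]
  ]
}}

```text
t: 28.6
eef_pos: [0.4507, 0.0457, 0.2842]
ee_rot: [-3.142, -0.0, -2.951]
force: [0.1, 0.0, 0.9]
width: 0.0281
gripper_force: 0.0
```

```bash
python3 tr.py pics/s10.png
```

```text
28.65 corner (383, 155, 0.94) collar (530, 411, 0.67) plate (307, 252, 0.77)
hood 0.8800000000000001
```

Call:
{"fn": "step_arm", "kwargs": {
  "rows": [
    [0,0,0,0,0.028],
    [0,0,0,0,0.028],
    [0,0,0,0,0.028],
    [0,0,0,0,0.028],
    [0,0,0,0,0.028],
    [0,0,0,0,0.028],
    [0,0,0,0,0.028],
    [0,0,0,0,0.028],
    [0,0,0,0,0.028],
    [0,0,0,0,0.028],
    [0,0,0,0,0.028],
    [0,0,0,0,0.028],
    [0,0,0,0,0.028],
    [0,0,0,0,0.028],
    [0,0,0,0,0.028]
  ]
}}

```text
t: 30.15
eef_pos: [0.4507, 0.0458, 0.2842]
ee_rot: [-3.142, 0.0, -2.951]
force: [1.1, -0.3, 0.3]
width: 0.0281
gripper_force: 0.0
```

```bash
python3 tr.py pics/s11.png
```

```text
30.2 corner (379, 164, 0.93) collar (529, 414, 0.7) plate (302, 262, 0.76)
hood 0.8650000000000001
```

Slowing near 0.865; one more check that it has stopped, by looking numerically.

Call:
{"fn": "step_arm", "kwargs": {
  "rows": [
    [0,0,0,0,0.028],
    [0,0,0,0,0.028],
    [0,0,0,0,0.028],
    [0,0,0,0,0.028],
    [0,0,0,0,0.028],
    [0,0,0,0,0.028],
    [0,0,0,0,0.028],
    [0,0,0,0,0.028],
    [0,0,0,0,0.028],
    [0,0,0,0,0.028],
    [0,0,0,0,0.028],
    [0,0,0,0,0.028],
    [0,0,0,0,0.028],
    [0,0,0,0,0.028],
    [0,0,0,0,0.028]
  ]
}}

```text
t: 31.7
eef_pos: [0.4507, 0.0458, 0.2842]
ee_rot: [3.142, 0.0, -2.951]
force: [-0.0, -0.4, -0.1]
width: 0.0281
gripper_force: 0.0
```

```bash
python3 tr.py pics/s12.png
python3 - <<'E'
import cv2,numpy as np
a=cv2.imread("pics/s11.png").astype(int);b=cv2.imread("pics/s12.png").astype(int);print("diff",abs(a-b).mean(),np.percentile(abs(a-b),99.5))
E
```

```text
31.75 corner (379, 164, 0.93) collar (529, 414, 0.71) plate (302, 262, 0.76)
hood 0.8650000000000001
diff 1.855262037037037 8.0
```

```bash
python3 -c "
from station import arm
print(arm.job_done())"
```

```text
the job is handed in; nothing more can be done
None
```

I raised the hood above its propped height and swung the rod up under the bracket, and the hood now stands still on it at about 0.865 rad. The job was handed in at about 32 s. I inferred that the tip is seated in the slot from the hood's resting angle and stillness, not from a close view, and no verdict came back. The robot was clear, and I did not measure the grinder, jar or offcut again after the start, though nothing I did should have touched them.

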